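Seat the reagent disc and shut the reader

ROBOT

A 6-joint arm with a two-finger parallel gripper is mounted at the origin on a cart in front of the work surface, level with it; the furniture and walls round the work are solid. World frame = base frame: x ahead of the robot, y to its left, z up, the work surface at z = 0. Lengths are in m, angles in degrees, forces in N, time in s.
With the tool pointing down it reaches from about 0.425 to 0.95 m from the base axis. Payload 14.7 kg.
Tool frame: the origin (TCP) lies midway between the tips of the shut fingers; the grasp point (between the pads) lies 19 mm behind it; z points along the fingers, y is the line along which they close (so a half turn about z gives the same grasp; the last joint's range is limited). The gripper opens to 85 mm and grips with 20 to 120 N. Pads are 22 mm wide; open, the fingers measure 114 mm over their backs; the gripper's body (76 mm by 85 mm) begins 54 mm behind the grasp point. The pads swing forward as they close: fully open they stand 13 mm farther back than shut.
Start: joints at [-74.576, 27.513, 91.461, -0, 61.026, -2.67], TCP at [0.202, -0.618, 0.231] pointing down, gripper open.
Joint ranges: [-157.49, 157.49], [-46.99, 117.5], [13.45, 153.17], [-89.5, 269.5], [5.16, 153.95], [-167.48, 167.48]. Speed limits (degrees/s): [108.29, 108.29, 136.94, 172.46, 172.46, 172.46].

INTERFACE

Orientations are given as [roll, pitch, yaw] about the fixed x, y, z axes, in that order (R = Rz(yaw) Ry(pitch) Rx(roll)).
In Python, from workcell import robot, eyes, find_in, place_of gives the robot as it stands. The module is installed in compiled form; this text tells all that it offers.
- The arm moves only by the tool carry_out, never from a script. Its argument "series" is a list of rows, each a list of 6 numbers: the shift along the tool's x, y, z normalised to -1 to 1, where 1 is 50 cm, then the turn, a rotation vector about the tool's x, y, z normalised to -1 to 1, where 1 is 120 degrees. A call has exactly 8 rows; each row is the pose to reach, as a shift and turn from the pose commanded when the call began, along the tool's axes at that moment; what a row does not reach only later rows make up. A row lasts 1/8 s, in which the tool goes at most 62.5 mm and 10.7 degrees, less where a joint would pass 70% of its speed; a pose out of reach is approached as far as the arm can. A call with a number of a shift or a turn outside -1 to 1 is refused whole. A call with a gripper value outside its range is refused whole. "jaw" is the opening, from 0 (shut) to 1 (fully open), set as the call begins (left out, the last holds). The fingers move at their own pace and stop on an object; the grip force is fixed at half the most. Time passes only in rows, so rows that repeat a pose let the fingers close, or fill a call up. It gives the time, the measured TCP pose, the force, the opening and the grip force at its end, in the units of the state.
- robot.sense(): the state, without advancing time (a new reading comes with each control period).
- eyes.snapshot(name): name is "scene" or "top"; returns (picture, depth): 480x640x3 uint8, blue, green, red; 480x640 float32, m along the optical axis (not along the pixel's ray), 0 where there is no reading.
- eyes.camera_info(name): a dict with "fx", "fy", "cx", "cy" (pixels), "k1" (the pictures are not rectified: a ray, as slopes to the right and down, at radius r is drawn at 1 + k1 r^2 times it, then the intrinsics apply), "R" (3x3) and "t" (3): a world point X has camera coordinates R X + t. Camera axes: x right, y down, z forward; pixel columns grow to the right and rows downward; lengths in m; the calibration is good to about 2 mm. A picture is of the moment at which its call begins. camera_info takes no time and is no camera call.
- robot.close_job(): hands the job in; it is judged then, once.
Trained networks look in the newest picture that a camera, given by its name, has taken for a name from the list of things; names that differ only in an ending like _2 or _b are one class to them, and where a whole thing is asked for, a point or a joint stands for the part that bears it (a point fixed in the world has none). Each returns a list of dicts, best first, with "confidence" (0 to 1); they miss things now and then, are a little off and sometimes report something else, mostly with a low value. They report only what shows in the picture. A call takes as long as a camera call. They do not tell look-alikes from the thing itself.
- find_in(camera, name): "at" ([column, row] in pixels, amid what is visible of it).
- place_of(camera, name): "at" ([column, row] in pixels: a listed point, or the origin of a listed thing).
The state is a dict: "time_s": time; "joint_positions": joint angles; "qvel": joint speeds; "effort": joint torques, N m; "ee_pos": TCP position; "orientation": TCP orientation; "wrist_force": force on the tool from outside, world axes, zero at the start; "ft_torque": the same for the moment, N m; "width": finger opening in m; "grasp_force": force on a finger pad.
Only numpy, scipy, OpenCV 4.12 (cv2) and the standard library are available. Lean on these libraries where they do the work, as an engineer would, in place of code of your own. Each camera call takes 0.05 s, during which the arm holds its last target. There are 200 camera calls.

TASK

A round reagent disc has been laid on the deck of the small disc reader, partly over its well. With the fingertips, nudge the disc gently over the rim until it drops into the well and lies flat on the bottom, while the dark light shutter stands open; do not pinch the disc or lift it off the deck. Then push the shutter all the way shut over the seated disc, take the hand away, and leave the dropper bottle, the cup and the other things round the reader where they stand.

Things in the scene. Friction and masses are not known exactly. Their poses are not given: they have to be found in the camera images.
- reader: the disc reader, a low white table instrument standing fast on the bench, 130 mm front to back (its x, away from the robot at yaw 0) and 200 mm wide (its y, left). Origin: centre of its underside on the bench, z up. The grey-blue deck on top is level at z = 55 mm and reaches from x = -62 to +36 mm and y = -95 to +95 mm; behind it (x = 36 to 65 mm, full width) a guide housing with a display rises to z = 91 mm
- well (a point): centre of the mouth of the round well in the deck, at deck height; at x = 2, y = -30 mm in the reader's frame. The well is 59 mm wide with upright walls and a flat dark floor 8.5 mm below the deck
- disc: the loose reagent disc, white with a ring of amber cells, 56 mm wide, 10 mm thick, 28 to 56 g. Origin: centre of its underside, z its axis. It starts flat on the deck, in front of the well and somewhat to its right (reader's -x, -y), its centre 24 to 50 mm from the well's; pushed with its centre towards the well, it stays level until about 9 mm from it, then tips in. Seated, its top stands 1.5 mm above the deck
- shutter (a joint): the dark grey sliding light shutter, a level plate 68 mm deep (reader's x) by 72 mm wide (y), 5 mm thick, held at the back in the guide housing, its underside 4.5 mm above the deck, its top 9.5 mm above. Value in m: 0 = shut, centred over the well; it opens along the reader's +y to 0.086 and starts at 0.072 to 0.086. A push of about 4 to 5 N slides it and it stays where it is left. An unseated disc stops it
- catch (a point): middle of the steep face of the teal thumb ramp on top of the shutter: an upright face 44 mm long (along the reader's x) that looks to the reader's +y, rising 17 mm above the shutter's plate, 9 mm of it below this point. Push on it with the fingertips clear of the plate, along the reader's -y to shut. Beyond the face the ramp slopes down to -y. With the shutter shut the point is 20 mm to +y of the well's centre; it moves with the shutter
- dropper: brown dropper bottle, 33 mm wide, 102 mm high, standing to the left of the reader; leave alone. Origin: centre of its underside
- cup: specimen cup with a red lid, 65 mm wide, 66 mm high, standing to the right of the reader; leave alone. Origin: centre of its underside
- gauze: wrapped gauze roll, 38 mm wide, 62 mm high, standing in front of the tube tray; leave alone
- dish: white kidney dish, 199 by 92 mm, 31 mm high, at the left; leave alone
There are look-alikes about, which are no part of the job. There is more than one size of the disc; the job needs the larger.

How it is judged (in metres and radians):
On the way:
1. the disc lies flat on the bottom of the well while the shutter is still open (z of disc in the frame of reader between 0.044 and 0.0485 m and horizontal distance between disc and well below 0.005 m and angle between disc's own z axis and vertical below 0.05 rad and value of joint shutter above 0.04 m), for 0.2 s.
At the end, for the whole second after the job is handed in: The disc lies still and flat on the bottom of the well (centre within 5 mm of the well's, within 2 mm of the floor, tilted less than 3 degrees) and the shutter is shut to within 3 mm (z of disc in the frame of reader between 0.044 and 0.0485 m and horizontal distance between disc and well below 0.005 m and angle between disc's own z axis and vertical below 0.05 rad and value of joint shutter below 0.003 m and linear speed of disc below 0.01 m/s); the robot touches nothing.
It fails at once if the disc is lifted more than 8 mm off the deck (z of disc in the frame of reader above 0.063 m).
It fails at once if the disc is pushed off the reader (z of disc in the frame of reader below 0.035 m).
It fails at once if the fingers pinch or shove the disc with more than 25 N (contact force between the fingers and disc above 25 N).
It fails at once if a bystander is moved more than 20 mm or tipped (distance of any of dropper, cup, gauze, dish from where it was at the start of the episode above 0.02 m or angle between any of dropper, cup, gauze's own z axis and vertical above 0.3 rad).
It also fails if it takes over 42 s, if anything falls off the work surface, if the arm or the gripper's body presses on something with over 40 N, if the wrist force passes 120 N, or if a joint passes its speed limit or range.

## Working session

There is one attempt and no reset: what is moved stays moved. The work goes in short steps, Python scripts to look and compute and a tool call to move; the robot and the scene stay as the last step left them, time stands still between calls to the robot, and variables do not carry over. Pictures are saved under pics/ and viewed, at most 10 in all, crops included, and the job is handed in when it is done.

Besides the shell and the picture viewer there is one more tool, called as name(argument=value, ...) on one line, values as JSON. carry_out: Moves the arm, as the interface text tells. Its arguments: {"type":"object","properties":{"series":{"type":"array","items":{"type":"array","items":{"type":"number"}}},"jaw":{"type":"number"}},"required":["series"]}

```bash
mkdir -p pics; cat > h.py <<'E'
import numpy as np, cv2
from workcell import robot, eyes, find_in, place_of
def ray(cam,px):
    c=eyes.camera_info(cam); K=np.array([[c['fx'],0,c['cx']],[0,c['fy'],c['cy']],[0,0,1.]])
    u=cv2.undistortPoints(np.array([[px]],float),K,np.array([c['k1'],0,0,0.]))[0,0]
    R=np.array(c['R']);t=np.array(c['t'])
    return -R.T@t, R.T@np.array([u[0],u[1],1.])
def at_z(cam,px,z):
    o,d=ray(cam,px); return o+d*(z-o[2])/d[2]
def at_depth(cam,px,dep):
    o,d=ray(cam,px); return o+d*dep[int(round(px[1])),int(round(px[0]))]
def proj(cam,X):
    c=eyes.camera_info(cam);x=np.array(c['R'])@np.array(X)+np.array(c['t'])
    a,b=x[0]/x[2],x[1]/x[2];s=1+c['k1']*(a*a+b*b)
    return np.array([c['fx']*a*s+c['cx'],c['fy']*b*s+c['cy']])
E
cat > a.py <<'E'
from h import *
np.set_printoptions(precision=4,suppress=True)
D={}
for c in ('top','scene'):
    p,d=eyes.snapshot(c); cv2.imwrite(f'pics/{c}0.png',p); np.save(f'{c}0.npy',d)
    for n in ('reader','well','disc','shutter','catch','dropper','cup'):
        for r in place_of(c,n)[:4]:
            print(c,n,np.round(r['at'],1),round(r['confidence'],2),at_depth(c,r['at'],d), at_z(c,r['at'],.055)[:2])
    print(eyes.camera_info(c)['t'],-np.array(eyes.camera_info(c)['R']).T@np.array(eyes.camera_info(c)['t']))
print(robot.sense())
E
python3 a.py
```

```text
top reader [413.1 234.9] 0.85 [ 0.5751 -0.3184  0.0623] [ 0.5756 -0.3196]
top well [432.  236.2] 0.71 [ 0.5731 -0.3622  0.0464] [ 0.5725 -0.3603]
top disc [445.3 247.8] 0.84 [ 0.547  -0.3862  0.065 ] [ 0.5473 -0.3886]
top disc [326.4 211.7] 0.53 [ 0.6331 -0.132   0.0083] [ 0.6274 -0.1331]Traceback (most recent call last):
  File "a.py", line 7, in <module>
    for r in place_of(c,n)[:4]:
             ~~~~~~~~^^^^^
ValueError: it knows: catch, cup, disc, dish, dropper, gauze, reader, well
```

```bash
sed -i "s/'shutter',//; s/'dropper','cup'/'dropper','cup','gauze','dish'/" a.py; python3 a.py
```

```text
top reader [412.3 233.9] 0.84 [ 0.5774 -0.317   0.0602] [ 0.5778 -0.3179]
top well [433.7 235.5] 0.63 [ 0.5745 -0.3658  0.0472] [ 0.574 -0.364]
top disc [446.3 246.9] 0.81 [ 0.5488 -0.3882  0.0656] [ 0.5493 -0.3908]
top disc [328.7 213. ] 0.72 [ 0.63   -0.1372  0.0086] [ 0.6245 -0.1381]
top catch [387.4 229.6] 0.69 [ 0.5867 -0.2634  0.0642] [ 0.5875 -0.2644]
top dropper [444.9 245.1] 0.23 [ 0.5527 -0.385   0.0667] [ 0.5532 -0.3879]
top gauze [245.2 249.2] 0.69 [0.5469 0.043  0.0601] [0.5471 0.0441]
top dish [186.1 258.6] 0.9 [ 0.5281  0.1955 -0.0012] [0.5272 0.1757]
[-0.1185  0.5633  0.9772] [ 0.5116 -0.1561  1.0001]
scene reader [409.4 291.3] 0.97 [ 0.5183 -0.3554  0.0543] [ 0.5175 -0.3557]
scene well [421.3 277.8] 0.85 [ 0.5614 -0.366   0.0639] [ 0.5737 -0.3629]
scene disc [429.1 284.6] 0.66 [ 0.5421 -0.3881  0.0663] [ 0.5576 -0.3846]
scene disc [408.  293.3] 0.16 [ 0.5139 -0.3541  0.0518] [ 0.5098 -0.3553]
scene catch [380.  257.5] 0.66 [ 0.5702 -0.2696  0.0812] [ 0.6083 -0.256 ]
scene dropper [336.4 281.3] 0.96 [ 0.5414 -0.1795  0.0078] [ 0.4824 -0.2078]
scene dropper [381.1 255.
[... 193 characters left out ...]
]
scene gauze [422.7 277.9] 0.62 [ 0.5573 -0.3699  0.0674] [ 0.5747 -0.3657]
scene dish [202.1 249.5] 0.79 [0.4978 0.1648 0.0212] [0.4571 0.126 ]
[-0.3809  0.3105  0.773 ] [-0.2743 -0.5709  0.6617]
{'time_s': 1.1, 'joint_positions': array([-74.5765,  27.5132,  91.4596,   0.0007,  61.025 ,  -2.6709]), 'qvel': array([ 0.0134,  0.0531, -0.0421, -0.0966,  0.0058,  0.042 ]), 'effort': array([ -0.0036, -95.0523, -43.0636,  -0.0006,   0.001 ,   0.    ]), 'ee_pos': array([ 0.2019, -0.6179,  0.2313]), 'orientation': array([179.9978,  -0.0005,  18.0941]), 'wrist_force': array([-0.4715,  0.0907, -0.3154]), 'ft_torque': array([-0.047 ,  0.0029, -0.027 ]), 'grasp_force': 0.0, 'width': 0.0854323180333555}
```

View pics/top0.png

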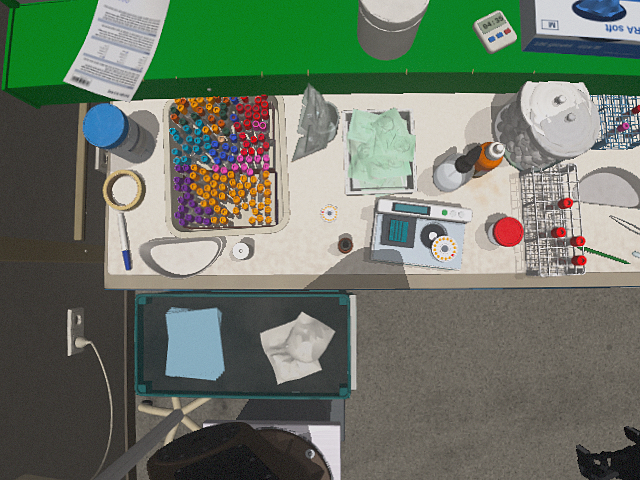

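View pics/scene0.png

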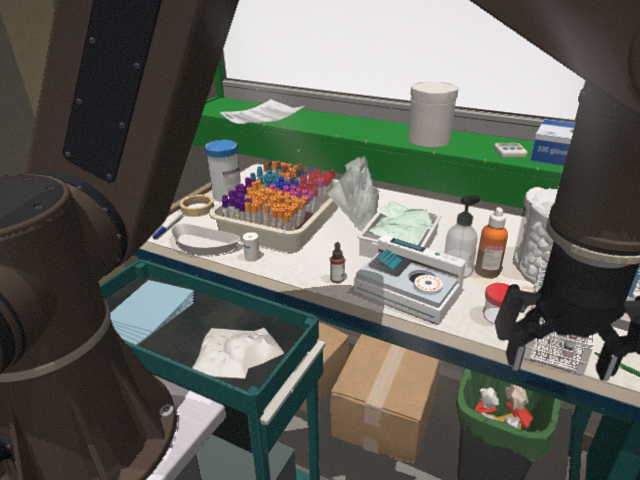

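The larger disc is the one on the reader deck, at top (445,248). The small one on the bench at (328,213) is a look-alike. I'll confirm this in one enlarged crop.

```bash
python3 - <<'E'
from h import *
p=cv2.imread('pics/top0.png')
cv2.imwrite('pics/crop0.png',cv2.resize(p[190:280,360:480],None,fx=6.6,fy=6.6,interpolation=cv2.INTER_CUBIC))
d=np.load('top0.npy')
# 3D cloud of the region
P=np.array([[at_depth('top',(u,v),d) for u in range(360,480)] for v in range(190,280)])
np.save('cloud.npy',P)
z=P[...,2]
def rect(m):
    n,l,s,c=cv2.connectedComponentsWithStats(m.astype(np.uint8)); k=1+np.argmax(s[1:,4])
    q=P[l==k][:,:2].astype(np.float32); r=cv2.minAreaRect(q); print(np.round(r[0],4),np.round(r[1],4),r[2],s[k,4])
rect((z>.084)&(z<.1)); rect((z>.05)&(z<.06)); rect(z>.045)
print(np.median(z[(z>.05)&(z<.06)]))
E
```

```text
Traceback (most recent call last):
  File "h.py", line 11, in at_depth
    o,d=ray(cam,px); return o+d*dep[int(round(px[1])),int(round(px[0]))]
        ~~~^^^^^^^^
  File "h.py", line 4, in ray
    c=eyes.camera_info(cam); K=np.array([[c['fx'],0,c['cx']],[0,c['fy'],c['cy']],[0,0,1.]])
ValueError: time passes only in moves, steps and waits
```

View pics/crop0.png

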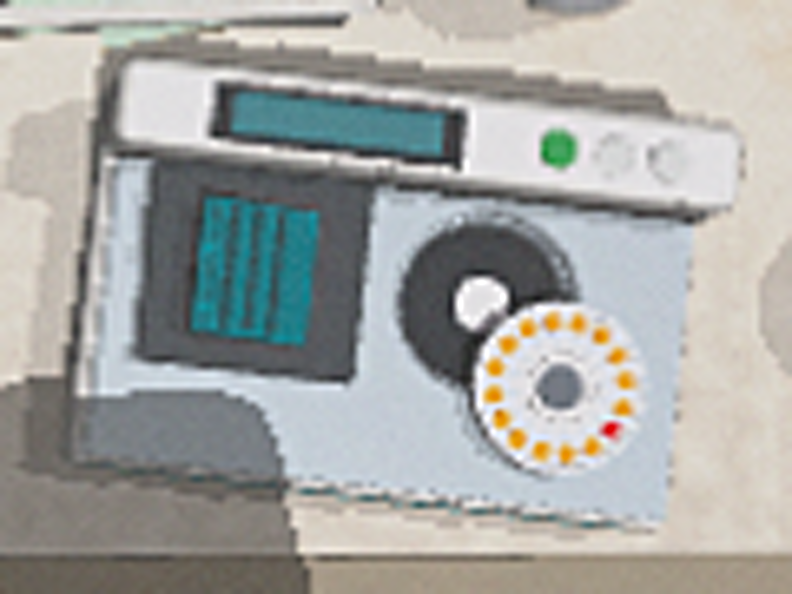

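The crop shows the disc with amber cells at crop (558,388), partly over the dark well whose mouth is at about (490,300). The shutter with its teal ramp is open on the left at (255,270). The disc is about as wide as the well, so it is the larger size.

```bash
python3 - <<'E'
s=open('h.py').read()
s=s.replace("def ray","from functools import lru_cache\n@lru_cache(None)\ndef info(c): return eyes.camera_info(c)\ndef ray",1).replace("c=eyes.camera_info(cam)","c=info(cam)")
open('h.py','w').write(s)
E
cat > m.py <<'E'
from h import *
np.set_printoptions(precision=4,suppress=True)
d=np.load('top0.npy')
P=np.array([[at_depth('top',(u,v),d) for u in range(330,540)] for v in range(190,280)])
z=P[...,2]
def rect(m):
    n,l,s,c=cv2.connectedComponentsWithStats(m.astype(np.uint8)); k=1+np.argmax(s[1:,4])
    q=P[l==k][:,:2].astype(np.float32); r=cv2.minAreaRect(q); print(np.round(r[0],4),np.round(r[1],4),r[2],s[k,4])
rect((z>.084)&(z<.1)); rect((z>.05)&(z<.06)); rect(z>.045)
print(np.median(z[(z>.05)&(z<.058)]))
for u,v,h in [(740,130,.091),(125,60,.091),(660,525,.055),(72,460,.055),(490,300,.055),(558,388,.065),(152,165,.0645),(372,185,.0645),(352,383,.0645),(135,355,.0645),(193,265,.08)]:
    px=(360+(u+.5)/6.6-.5,190+(v+.5)/6.6-.5); print(u,v,at_z('top',px,h))
rect((z>.05)&(P[...,1]<-.46)); rect((z>.05)&(P[...,1]>-.2)&(P[...,1]<-.14))
for n,c in(('cup',(508,231)),('drop',(345,243))): print(n,at_depth('top',c,d))
E
python3 m.py
```

```text
[ 0.6264 -0.339 ] [0.1992 0.0292] 82.92870330810547 1273
[ 0.5633 -0.3312] [0.191  0.0987] 82.8729248046875 2004
[ 0.5789 -0.2983] [0.2801 0.1434] 88.22905731201172 5409
0.05422828303591609
740 130 [ 0.6259 -0.4367  0.091 ]
125 60 [ 0.6493 -0.2427  0.091 ]
660 525 [ 0.5013 -0.4186  0.055 ]
72 460 [ 0.5238 -0.2273  0.055 ]
490 300 [ 0.575  -0.3643  0.055 ]
558 388 [ 0.5458 -0.3836  0.065 ]
152 165 [ 0.619  -0.2536  0.0645]
372 185 [ 0.612  -0.3247  0.0645]
352 383 [ 0.5479 -0.3172  0.0645]
135 355 [ 0.5574 -0.2473  0.0645]
193 265 [ 0.5852 -0.2645  0.08  ]
[ 0.5821 -0.5231] [0.0643 0.0632] 55.86760711669922 748
[ 0.5406 -0.1733] [0.0324 0.0591] 87.97728729248047 188
cup [ 0.5822 -0.5233  0.0623]
drop [ 0.5569 -0.1721  0.0989]
```

carry_out(series=[[0.08, -0.02, 0, 0, 0, -0.02], [0.19, -0.055, 0.02, 0, 0, -0.05], [0.3, -0.09, 0.06, 0, 0, -0.08], [0.41, -0.12, 0.11, 0, 0, -0.1], [0.52, -0.15, 0.16, 0, 0, -0.128], [0.62, -0.18, 0.21, 0, 0, -0.128], [0.7, -0.205, 0.25, 0, 0, -0.128], [0.709, -0.207, 0.262, 0, 0, -0.128]], jaw=0.35)

```text
time_s: 2.1
ee_pos: [0.5082, -0.4071, 0.0989]
orientation: [-179.9, 0.0, 33.6]
wrist_force: [0.3, -0.3, 0.6]
width: 0.0296
grasp_force: 0.0
```

carry_out(series=[[0, 0, 0.02, 0, 0, 0], [0, 0, 0.04, 0, 0, 0], [0, 0, 0.06, 0, 0, 0], [0, 0, 0.076, 0, 0, 0], [0, 0, 0.08, 0, 0, 0], [0, 0, 0.082, 0, 0, 0], [0, 0, 0.082, 0, 0, 0], [0, 0, 0.082, 0, 0, 0]])

```text
time_s: 3.1
ee_pos: [0.5069, -0.4094, 0.0596]
orientation: [180.0, -0.0, 33.5]
wrist_force: [0.4, -0.6, -0.3]
width: 0.03
grasp_force: 0.0
```

```bash
python3 - <<'E'
from h import *
a=eyes.snapshot('scene')[0]; b=eyes.snapshot('top')[0]
A=cv2.resize(a[220:340,350:510],(800,600),interpolation=cv2.INTER_CUBIC)
B=b[200:275,385:485]
B=cv2.resize(B,(400,300),interpolation=cv2.INTER_CUBIC)
A=cv2.resize(A,(400,300))
cv2.imwrite('pics/c1.png',cv2.resize(np.hstack([a[240:320,380:480],b[205:285,385:485]]),(800,320),interpolation=cv2.INTER_CUBIC))
E
```

```text
(no output)
```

View pics/c1.png

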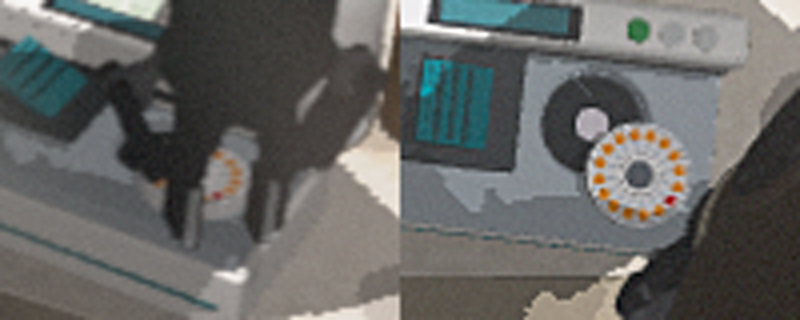

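The left half shows the two fingertips in front of the disc, and the right half shows the disc unmoved at (638,175). I'll feel for the deck next.

carry_out(series=[[0, 0, 0.002, 0, 0, 0], [0, 0, 0.004, 0, 0, 0], [0, 0, 0.006, 0, 0, 0], [0, 0, 0.007, 0, 0, 0], [0, 0, 0.008, 0, 0, 0], [0, 0, 0.008, 0, 0, 0], [0, 0, 0.008, 0, 0, 0], [0, 0, 0.008, 0, 0, 0]])

```text
time_s: 4.2
ee_pos: [0.5067, -0.4094, 0.0553]
orientation: [180.0, -0.0, 33.5]
wrist_force: [0.7, -0.9, -0.3]
width: 0.0304
grasp_force: 0.0
```

carry_out(series=[[0, 0, 0.001, 0, 0, 0], [0, 0, 0.002, 0, 0, 0], [0, 0, 0.003, 0, 0, 0], [0, 0, 0.004, 0, 0, 0], [0, 0, 0.005, 0, 0, 0], [0, 0, 0.006, 0, 0, 0], [0, 0, 0.006, 0, 0, 0], [0, 0, 0.006, 0, 0, 0]])

```text
time_s: 5.2
ee_pos: [0.5071, -0.4096, 0.0537]
orientation: [179.9, -0.0, 33.5]
wrist_force: [-5.4, 4.0, 20.3]
width: 0.0301
grasp_force: 10.4
```

carry_out(series=[[0, 0, -0.006, 0, 0, 0], [0, 0, -0.0105, 0, 0, 0], [0.01, 0, -0.0105, 0, 0, 0], [0.02, 0, -0.0105, 0, 0, 0], [0.03, 0, -0.0105, 0, 0, 0], [0.04, 0, -0.0105, 0, 0, 0], [0.05, 0, -0.0105, 0, 0, 0], [0.056, 0, -0.0105, 0, 0, 0]])

```text
time_s: 6.2
ee_pos: [0.5304, -0.3937, 0.0575]
orientation: [180.0, -0.0, 33.5]
wrist_force: [0.1, -0.6, 0.2]
width: 0.0297
grasp_force: 0.1
```

```bash
cat > t.py <<'E'
from h import *
np.set_printoptions(precision=4,suppress=True)
import sys
p,d=eyes.snapshot('top'); 
cv2.imwrite(f'pics/{sys.argv[1]}.png',cv2.resize(p[200:280,385:485],(800,640),interpolation=cv2.INTER_CUBIC)[:600])
for n in('disc','well'):
    for r in place_of('top',n)[:3]: print(n,np.round(r['at'],1),at_z('top',r['at'],.055),r['confidence'])
# white disc with amber cells: mask around amber pixels on deck
h=cv2.cvtColor(p,cv2.COLOR_BGR2HSV); m=((h[...,0]>8)&(h[...,0]<28)&(h[...,1]>110)&(h[...,2]>90)); m[:205]=0;m[275:]=0;m[:,:405]=0;m[:,475:]=0
y,x=np.nonzero(m); 
if len(x)>15: (c,ax,an)=cv2.fitEllipse(np.c_[x,y].astype(np.float32)); print('amber',len(x),c,ax,at_z('top',c,.065))
s=robot.sense(); print(s['ee_pos'],s['wrist_force'],s['time_s'])
E
python3 t.py t1
```

```text
disc [440.3 242.5] [ 0.5588 -0.378   0.055 ] 0.95
disc [329.7 210.3] [ 0.6303 -0.1403  0.055 ] 0.68
well [432.8 235.9] [ 0.5732 -0.3621  0.055 ] 0.85
amber 79 (439.9933166503906, 242.550048828125) (20.15590476989746, 20.416372299194336) [ 0.5582 -0.375   0.065 ]
[ 0.5302 -0.3938  0.0575] [-0.2978  0.8849 -0.2965] 6.35
```

carry_out(series=[[0.006, 0, 0, 0, 0, 0], [0.012, 0, 0, 0, 0, 0], [0.018, 0, 0, 0, 0, 0], [0.023, 0, 0, 0, 0, 0], [0.028, 0, 0, 0, 0, 0], [0.032, 0, 0, 0, 0, 0], [0.036, 0, 0, 0, 0, 0], [0.036, 0, 0, 0, 0, 0]])

```text
time_s: 7.35
ee_pos: [0.5452, -0.3839, 0.0575]
orientation: [180.0, -0.0, 33.5]
wrist_force: [-0.2, 0.3, -0.0]
width: 0.0298
grasp_force: 0.0
```

```bash
python3 t.py t2
```

```text
disc [434.5 234. ] [ 0.5773 -0.3658  0.055 ] 0.63
disc [328.4 213. ] [ 0.6245 -0.1374  0.055 ] 0.55
well [431.1 231.8] [ 0.5821 -0.3586  0.055 ] 0.89
well [247.5 249.8] [0.5458 0.039  0.055 ] 0.43
amber 68 (434.4638366699219, 235.67198181152344) (19.993825912475586, 20.62255859375) [ 0.573  -0.3635  0.065 ]
[ 0.5451 -0.384   0.0576] [ 0.3606 -0.363   0.2138] 7.5
```

View pics/t2.png

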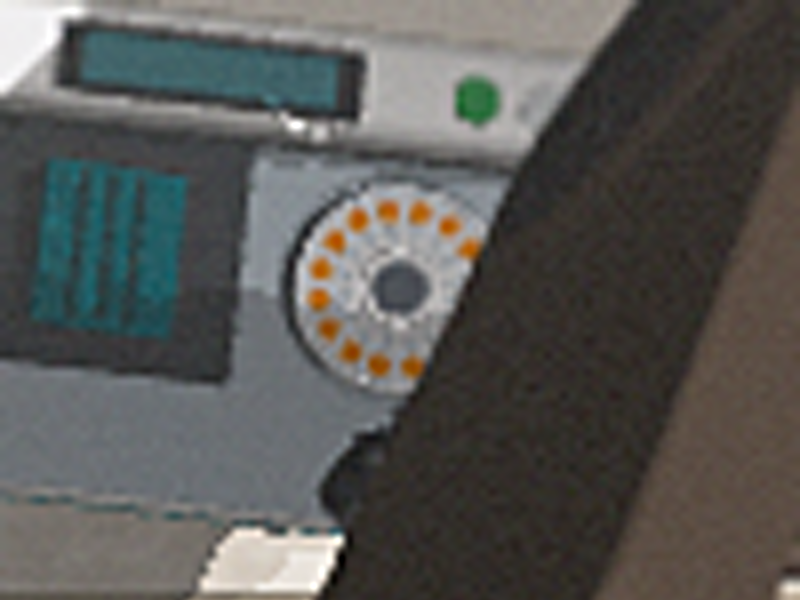

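carry_out(series=[[-0.015, 0, -0.01, 0, 0, 0], [-0.02, 0, -0.08, 0, 0, 0], [-0.02, 0, -0.16, 0, 0, 0], [0.06, -0.05, -0.16, 0, 0, 0.08], [0.12, -0.1, -0.16, 0, 0, 0.16], [0.18, -0.15, -0.16, 0, 0, 0.24], [0.236, -0.194, -0.16, 0, 0, 0.32], [0.236, -0.194, -0.16, 0, 0, 0.3375]])

```text
time_s: 8.5
ee_pos: [0.5904, -0.2362, 0.1379]
orientation: [-180.0, -0.0, -7.1]
wrist_force: [-0.6, -1.1, 0.3]
width: 0.03
grasp_force: 0.0
```

```bash
python3 t.py t3; python3 - <<'E'
from h import *
p,d=eyes.snapshot('top')
P=np.array([[at_depth('top',(u,v),d) for u in range(400,470)] for v in range(210,270)])
for c in [(.574,-.3635)]:
    r=np.hypot(P[...,0]-c[0],P[...,1]-c[1])
    m=(r<.024)&(r>.008); A=np.c_[P[m][:,:2]-c,np.ones(m.sum())]; print('plane',np.linalg.lstsq(A,P[m][:,2],rcond=None)[0],m.sum())
    m=(r>.034)&(r<.042)&(P[...,2]<.06); print('deck',np.median(P[m][:,2]))
E
```

```text
[ 0.5898 -0.2388  0.1378] [-0.7165 -1.1035 -0.0236] 8.65
plane [0. 0. 0.] 0
deck 0.05409770377424328
```

View pics/t3.png

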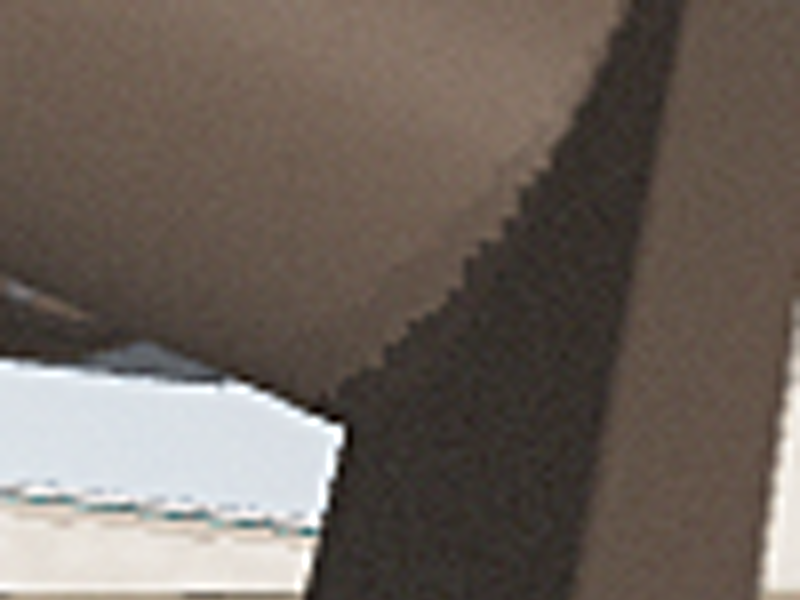

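The arm hides the well from the top camera, so I'll use the scene camera.

```bash
python3 - <<'E'
from h import *
np.set_printoptions(precision=4,suppress=True)
p,d=eyes.snapshot('scene')
cv2.imwrite('pics/s3.png',cv2.resize(p[220:325,350:490],(800,600),interpolation=cv2.INTER_CUBIC))
P=np.array([[at_depth('scene',(u,v),d) for u in range(380,480)] for v in range(240,320)])
r=np.hypot(P[...,0]-.574,P[...,1]+.3635)
m=(r<.023)&(r>.008)&(P[...,2]<.075)&(P[...,2]>.04); A=np.c_[P[m][:,:2]-[.574,-.3635],np.ones(m.sum())]; print('plane',np.linalg.lstsq(A,P[m][:,2],rcond=None)[0],m.sum())
m=(r>.034)&(r<.045)&(P[...,2]<.06)&(P[...,2]>.04); print('deck',np.median(P[m][:,2]),m.sum())
for n in('disc','well','catch','dropper'):
    for q in place_of('scene',n)[:1]: print(n,np.round(q['at'],1),at_z('scene',q['at'],{'disc':.0465,'catch':.0735,'dropper':0}.get(n,.055)),q['confidence'])
E
```

```text
plane [-0.0483 -0.0652  0.0605] 161
deck 0.05569265582525462 361
disc [424.2 278.6] [ 0.5855 -0.3664  0.0465] 0.55
well [421.7 276.7] [ 0.578  -0.3625  0.055 ] 0.91
catch [379.9 256.5] [ 0.5851 -0.264   0.0735] 0.61
```

View pics/s3.png

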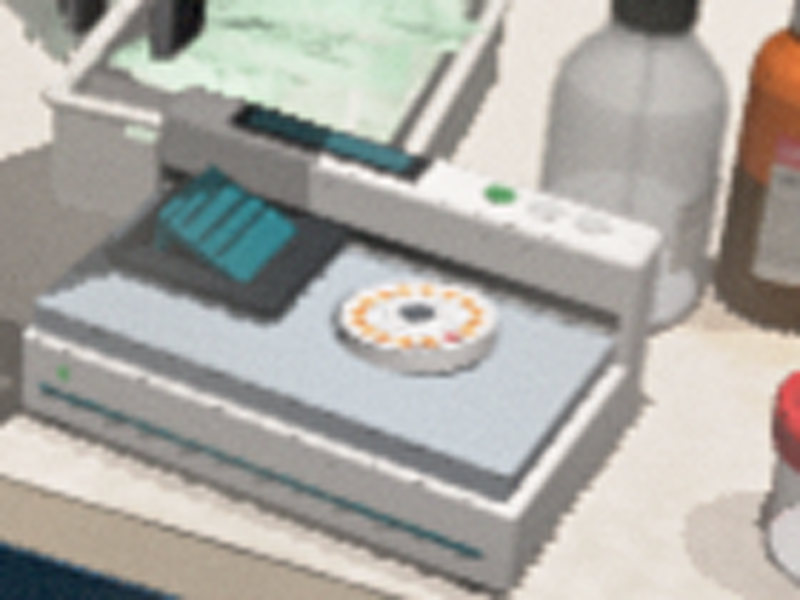

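The disc isn't seated. Its front rim stands proud at about (430,360) and it tilts towards the back left, so it needs a few more millimetres. I'll go back behind it.

carry_out(series=[[-0.01, 0.05, 0, 0, 0, -0.08], [-0.03, 0.13, 0, 0, 0, -0.16], [-0.05, 0.22, 0, 0, 0, -0.24], [-0.0714, 0.3145, 0, 0, 0, -0.32], [-0.0714, 0.3145, 0.03, 0, 0, -0.3375], [-0.0714, 0.3145, 0.08, 0, 0, -0.3375], [-0.0714, 0.3145, 0.13, 0, 0, -0.3375], [-0.0714, 0.3145, 0.16, 0, 0, -0.3375]])

```text
time_s: 9.95
ee_pos: [0.5349, -0.3888, 0.056]
orientation: [-179.9, 0.0, 33.4]
wrist_force: [-0.3, 0.3, 0.6]
width: 0.03
grasp_force: 0.0
```

```bash
python3 t.py t4
```

```text
disc [433.5 238.5] [ 0.5676 -0.3635  0.055 ] 0.65
disc [328.1 213. ] [ 0.6245 -0.1368  0.055 ] 0.64
well [433.4 233.9] [ 0.5775 -0.3635  0.055 ] 0.83
amber 88 (434.52099609375, 235.6258087158203) (19.89163589477539, 20.694786071777344) [ 0.5731 -0.3636  0.065 ]
[ 0.5353 -0.3892  0.0571] [ 0.0447 -0.4597  0.26  ] 10.1
```

carry_out(series=[[0.01, 0, 0, 0, 0, 0], [0.018, 0, 0, 0, 0, 0], [0.023, 0, 0, 0, 0, 0], [0.025, 0, 0, 0, 0, 0], [0.026, 0, 0, 0, 0, 0], [0.027, 0, 0, 0, 0, 0], [0.028, 0, 0, 0, 0, 0], [0.028, 0, 0, 0, 0, 0]])

```text
time_s: 11.1
ee_pos: [0.547, -0.382, 0.0575]
orientation: [-180.0, 0.0, 33.5]
wrist_force: [-0.2, 0.4, 0.2]
width: 0.0298
grasp_force: 0.0
```

```bash
python3 t.py t5
```

```text
disc [327.2 214. ] [ 0.6223 -0.1348  0.055 ] 0.67
disc [432.9 235.3] [ 0.5745 -0.3623  0.055 ] 0.58
well [430.8 236.3] [ 0.5723 -0.3578  0.055 ] 0.62
well [414.3 235.8] [ 0.5737 -0.3222  0.055 ] 0.15
amber 63 (433.4753723144531, 235.62774658203125) (19.217321395874023, 20.20120620727539) [ 0.5731 -0.3614  0.065 ]
[ 0.547  -0.382   0.0575] [-0.3248  0.2411  0.8064] 11.25
```

carry_out(series=[[-0.02, 0, 0, 0, 0, 0], [-0.05, 0, -0.04, 0, 0, 0], [-0.08, 0, -0.1, 0, 0, 0], [-0.1, 0, -0.16, 0, 0, 0], [-0.1, 0, -0.16, 0, 0, 0], [-0.1, 0, -0.16, 0, 0, 0], [-0.1, 0, -0.16, 0, 0, 0], [-0.1, 0, -0.16, 0, 0, 0]])

```text
time_s: 12.25
ee_pos: [0.5051, -0.4092, 0.1369]
orientation: [-179.9, 0.0, 33.5]
wrist_force: [-0.4, 0.2, -0.7]
width: 0.0306
grasp_force: 0.0
```

```bash
python3 t.py t6; python3 - <<'E'
from h import *
np.set_printoptions(precision=4,suppress=True)
p,d=eyes.snapshot('top')
P=np.array([[at_depth('top',(u,v),d) for u in range(400,470)] for v in range(210,270)])
r=np.hypot(P[...,0]-.5745,P[...,1]+.363)
m=(r<.024)&(r>.008)&(P[...,2]<.075); A=np.c_[P[m][:,:2]-[.5745,-.363],np.ones(m.sum())]; print('plane',np.linalg.lstsq(A,P[m][:,2],rcond=None)[0],m.sum())
m=(r>.034)&(r<.042)&(P[...,2]<.06); print('deck',np.median(P[m][:,2]),m.sum())
E
```

```text
disc [328.5 212.9] [ 0.6247 -0.1377  0.055 ] 0.63
disc [433.9 235.8] [ 0.5734 -0.3645  0.055 ] 0.57
well [430.5 233.4] [ 0.5786 -0.3572  0.055 ] 0.71
amber 85 (433.9838562011719, 235.88180541992188) (20.09478187561035, 20.586179733276367) [ 0.5726 -0.3624  0.065 ]
[ 0.5053 -0.4093  0.1371] [ 0.1193 -0.7455  0.883 ] 12.4
plane [-0.0155 -0.0045  0.0552] 347
deck 0.05411257114586526 340
```

View pics/t6.png

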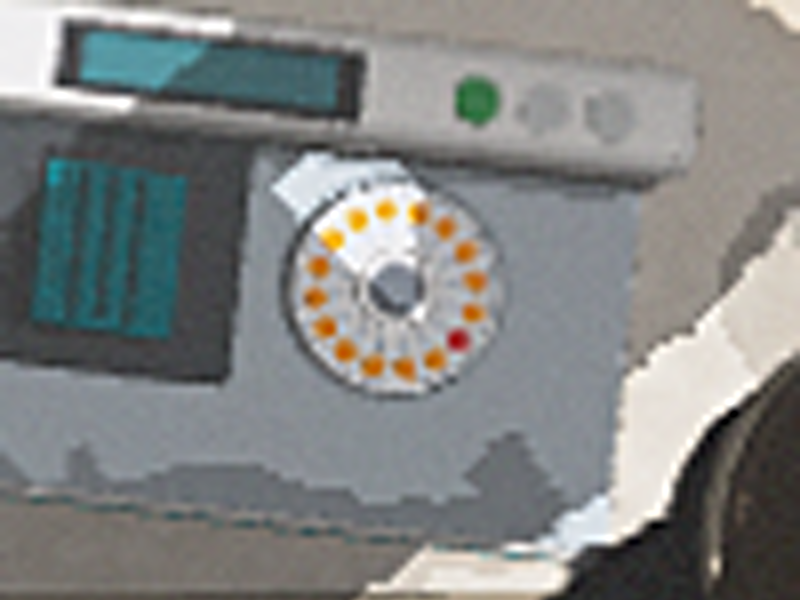

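The disc is seated: its top is 1.1 mm above the deck, tilted by under 1°, and centred in the well ring. Now the shutter.

carry_out(series=[[0.04, -0.02, 0, 0, 0, 0.06], [0.1, -0.055, 0, 0, 0, 0.13], [0.17, -0.1, 0, 0, 0, 0.2], [0.24, -0.14, 0, 0, 0, 0.27], [0.3, -0.175, 0, 0, 0, 0.32], [0.3307, -0.1927, 0, 0, 0, 0.3375], [0.3307, -0.1927, 0, 0, 0, 0.3375], [0.3307, -0.1927, 0, 0, 0, 0.3375]], jaw=0)

```text
time_s: 13.45
ee_pos: [0.5899, -0.2384, 0.1375]
orientation: [180.0, 0.0, -7.0]
wrist_force: [0.2, 1.2, 0.3]
width: 0.0001
grasp_force: 0.0
```

carry_out(series=[[0, 0, 0.03, 0, 0, 0], [0, 0, 0.06, 0, 0, 0], [0, 0, 0.09, 0, 0, 0], [0, 0, 0.11, 0, 0, 0], [0, 0, 0.12, 0, 0, 0], [0, 0, 0.13, 0, 0, 0], [0, 0, 0.132, 0, 0, 0], [0, 0, 0.132, 0, 0, 0]])

```text
time_s: 14.45
ee_pos: [0.5903, -0.2381, 0.0718]
orientation: [180.0, -0.0, -7.0]
wrist_force: [0.7, -0.2, -0.5]
width: 0.0
grasp_force: 0.0
```

```bash
python3 - <<'E'
from h import *
p,d=eyes.snapshot('scene')
cv2.imwrite('pics/s4.png',cv2.resize(p[220:325,320:460],(800,600),interpolation=cv2.INTER_CUBIC))
E
```

```text
(no output)
```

View pics/s4.png

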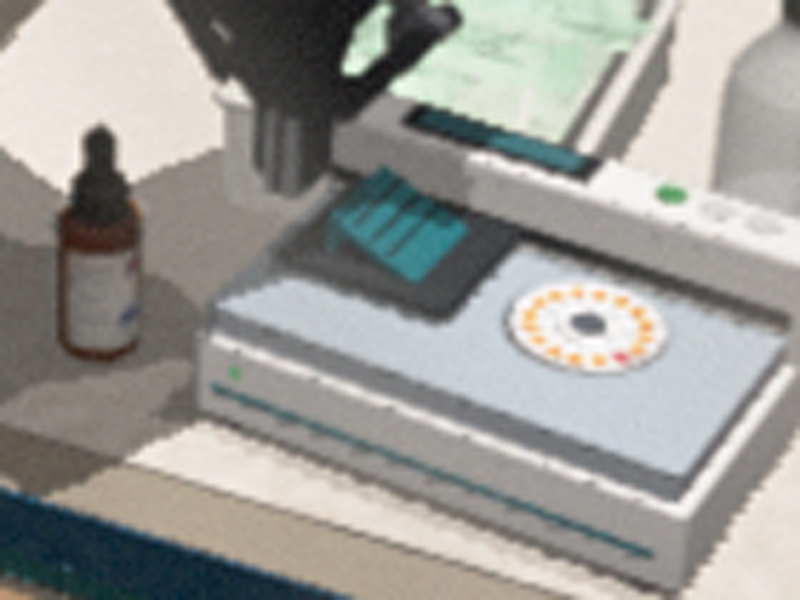

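The disc lies flush in the well at (588,322). The fingertips are just left of the ramp face at (340,225), and the dropper is untouched. Pushing the shutter.

carry_out(series=[[0, 0.015, 0, 0, 0, 0], [0, 0.035, 0, 0, 0, 0], [0, 0.057, 0, 0, 0, 0], [0, 0.079, 0, 0, 0, 0], [0, 0.101, 0, 0, 0, 0], [0, 0.123, 0, 0, 0, 0], [0, 0.143, 0, 0, 0, 0], [0, 0.16, 0, 0, 0, 0]])

```text
time_s: 15.5
ee_pos: [0.5803, -0.3181, 0.0716]
orientation: [180.0, -0.0, -7.1]
wrist_force: [1.8, 4.8, 2.2]
width: 0.0001
grasp_force: 2.5
```

carry_out(series=[[0, 0.006, 0, 0, 0, 0], [0, 0.012, 0, 0, 0, 0], [0, 0.016, 0, 0, 0, 0], [0, 0.018, 0, 0, 0, 0], [0, 0.02, 0, 0, 0, 0], [0, 0.022, 0, 0, 0, 0], [0, 0.022, 0, 0, 0, 0], [0, 0.022, 0, 0, 0, 0]])

```text
time_s: 16.5
ee_pos: [0.579, -0.3284, 0.0716]
orientation: [180.0, -0.0, -7.0]
wrist_force: [2.3, 2.7, 3.2]
width: 0.0
grasp_force: 2.1
```

carry_out(series=[[0, 0.001, 0, 0, 0, 0], [0, 0.002, 0, 0, 0, 0], [0, 0.003, 0, 0, 0, 0], [0, 0.004, 0, 0, 0, 0], [0, 0.005, 0, 0, 0, 0], [0, 0.006, 0, 0, 0, 0], [0, 0.006, 0, 0, 0, 0], [0, 0.006, 0, 0, 0, 0]])

```text
time_s: 17.5
ee_pos: [0.5787, -0.3306, 0.0716]
orientation: [-180.0, 0.0, -7.0]
wrist_force: [4.1, 9.5, 4.5]
width: -0.0001
grasp_force: 5.5
```

carry_out(series=[[0, 0.001, 0, 0, 0, 0], [0, 0.002, 0, 0, 0, 0], [0, 0.003, 0, 0, 0, 0], [0, 0.004, 0, 0, 0, 0], [0, 0.004, 0, 0, 0, 0], [0, 0.004, 0, 0, 0, 0], [0, 0.004, 0, 0, 0, 0], [0, 0.004, 0, 0, 0, 0]])

```text
time_s: 18.5
ee_pos: [0.5786, -0.3312, 0.0715]
orientation: [-179.9, 0.0, -7.1]
wrist_force: [7.8, 21.2, 7.4]
width: 0.0001
grasp_force: 11.3
```

Firm stop, so the shutter is shut. I'll back off, rise, move clear and check.

carry_out(series=[[0, -0.01, 0, 0, 0, 0], [0, -0.03, 0, 0, 0, 0], [0, -0.04, -0.06, 0, 0, 0], [0, -0.04, -0.16, 0, 0, 0], [0, -0.04, -0.26, 0, 0, 0], [-0.08, 0.0, -0.34, 0, 0, 0], [-0.2, 0.02, -0.36, 0, 0, 0], [-0.26, 0.04, -0.36, 0, 0, 0]])

```text
time_s: 19.5
ee_pos: [0.4444, -0.337, 0.2525]
orientation: [180.0, -0.0, -7.1]
wrist_force: [0.7, 0.2, -0.2]
width: 0.0002
grasp_force: 0.0
```

```bash
python3 - <<'E'
from h import *
p,d=eyes.snapshot('scene'); q,e=eyes.snapshot('top')
np.set_printoptions(precision=4,suppress=True)
cv2.imwrite('pics/s5.png',np.hstack([cv2.resize(p[225:325,340:480],(400,300)),cv2.resize(q[190:290,360:500],(400,300))]))
for c in('scene','top'):
    for r in place_of(c,'catch')[:1]: w=at_z(c,r['at'],.0735)-[.5763,-.3328,0]; print(c,w,'reader y',w[0]*.1219+w[1]*.9925,r['confidence'])
print(robot.sense()['time_s'])
E
```

```text
scene [ 0.0025 -0.0071  0.0735] reader y -0.006702670096429612 0.59
top [ 0.0025 -0.0148  0.0735] reader y -0.01437647030049583 0.6
19.7
```

View pics/s5.png

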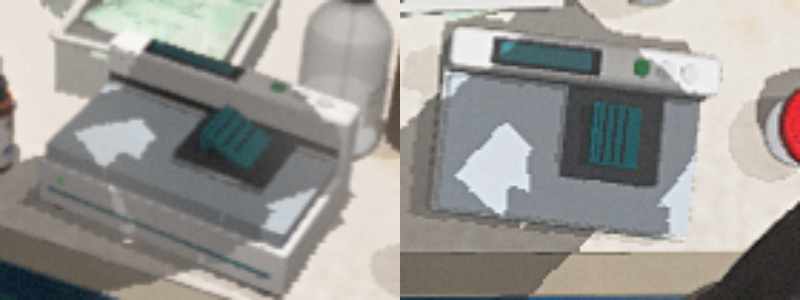

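Both views show the shutter over the well. The catch averages y ≈ -10.5 mm in the reader's frame, against -10 mm when shut, and the push ended on a hard stop. The hand is clear.

```bash
python3 -c "
from workcell import robot; print(robot.close_job())"
```

```text
the job is handed in; nothing more can be done
None
```

The disc is seated flat in the well and the shutter was pushed shut against its stop; the hand is clear, no bystander was seen to move, and the job is handed in at about 20 s (no verdict was returned).

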